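# Open the blast gate behind the fence with the hooked rod

## Robot

A 6-joint arm with a two-finger parallel gripper is mounted at the origin on a cart in front of the work surface, level with it; the furniture and walls round the work are solid. World frame = base frame: x ahead of the robot, y to its left, z up, the work surface at z = 0. Lengths are in mm, angles in rad, forces in N, time in s.
With the tool pointing down it reaches from about 350 to 975 mm from the base axis. Payload 7.1 kg.
Tool frame: the origin (TCP) lies midway between the tips of the shut fingers; the grasp point (between the pads) lies 19 mm behind it (ctrl.grip_depth is the distance from the TCP to the grasp point, in mm); z points along the fingers, y is the line along which they close (so a half turn about z gives the same grasp; the last joint's range is limited). The gripper opens to 88 mm and grips with 3 to 60 N. Pads are 20 mm wide; open, the fingers measure 115 mm over their backs; the gripper's body (75 mm by 178 mm) begins 61 mm behind the grasp point.
Start: joints at [-1.248, 0.423, 1.63, -0, 1.089, -0.019], TCP at [209.507, -588.822, 222.675] pointing down, gripper open.
Joint ranges: [-3, 3], [-0.9, 2.11], [0.09, 2.58], [-1.31, 4.45], [0.11, 2.69], [-2.54, 2.54]. Speed limits (rad/s): [2.39, 2.39, 3.01, 3.14, 3.14, 3.14].

## Interface

Orientations are given as a rotation vector (axis times angle).
In Python, from workcell import ctrl, cams gives the robot as it stands.
- The arm moves only by the tool move_arm, never from a script. Its argument "steps" is a list of rows, each a list of 3 entries, a list of its own where there are three numbers: the shift along the tool's x, y, z in units of 25 mm (1.0 is 25 mm), then the turn about the tool's z in units of 5 degrees (1.0 is 5 degrees), then the closure, from 0 (fully open) to 1 (shut). A call has 1 to 20 rows; each row shifts and turns the commanded pose from where the row before left it, along the tool's axes as they then stand; what a row does not reach is not made up. A row lasts 1/12 s, in which the tool goes at most 41.7 mm and 7.16 degrees, less where a joint would pass 70% of its speed; a pose out of reach is approached as far as the arm can. A call is refused whole if a number of a shift passes 1 or a number of a turn 1, either way. A call with a gripper value outside its range is refused whole. The fingers move at their own pace and stop on an object; the grip force is fixed at half the most. Time passes only in rows, so rows that do not move let the fingers close. It gives the time, the measured TCP pose, the force, the opening and the grip force at its end, in the units of the state.
- ctrl.get_obs(): the state, without advancing time (a new reading comes with each control period).
- cams.get_image(name): name is "scene" or "side" or "wrist"; returns a dict with "image" (480x640x3 uint8, red, green, blue), "camera_matrix" (3x3 intrinsics, pixels), "k1" (the pictures are not rectified: a ray, as slopes to the right and down, at radius r is drawn at 1 + k1 r^2 times it, then the intrinsics apply), "xyz" and "rotation" of the camera in the world; the wrist camera has in their place "mount" (4x4, takes a point from camera to tool coordinates, whose origin is the TCP and whose axes are the flange's). Camera axes: x right, y down, z forward; pixel columns grow to the right and rows downward; lengths in mm; the calibration is good to about 2 mm. A picture is of the moment at which its call begins: read the wrist's pose just before it. There is no depth.
- ctrl.close_job(): hands the job in; it is judged then, once.
Trained networks look in the newest picture that a camera, given by its name, has taken for a name from the list of things; names that differ only in an ending like _2 or _b are one class to them, and where a whole thing is asked for, a point or a joint stands for the part that bears it (a point fixed in the world has none). Each returns a list of dicts, best first, with "p" (0 to 1); they miss things now and then, are a little off and sometimes report something else, mostly with a low value. They report only what shows in the picture. A call takes as long as a camera call.
- cams.boxes_of(camera, thing): "rect" ([centre column, centre row, width, height] in pixels, round what is visible of it).
- cams.cut_out(camera, thing): "pixels" (480x640 bool, what is visible of it) and "rect" ([centre column, centre row, width, height] in pixels, round what is visible of it).
The state is a dict: "t": time; "qpos": joint angles; "qvel": joint speeds; "joint_torque": joint torques, N m; "ee_pos": TCP position; "orientation": TCP orientation; "ft_force": force on the tool from outside, world axes, zero at the start; "moment": the same for the moment, N m; "width": finger opening in mm; "grasp_force": force on a finger pad.
Only numpy, scipy, OpenCV 4.12 (cv2) and the standard library are available. Lean on these libraries where they do the work, as an engineer would, in place of code of your own. Each camera call takes 0.05 s, during which the arm holds its last target. There are 200 camera calls.

## Task

Open the self-closing dust gate behind the plywood fence: take the hooked rod from its rest, reach over the fence, hook the gate's red pull lip and draw it towards the fence, past its spring catch until you feel it meet its stop, so that it stays open. Go by feel: the rod must not load the fence or gate with more than 15 N, the hand and arm stay off both, and the glue bottle, board and square stay where they are. Then unhook the rod and lay it back in its rest as it was, hook end down.

Things in the scene. Friction and masses are not known exactly. Their poses are not given: they have to be found in the camera images.
- hook_rod: Loose bent steel rod with a flat-sided wooden handle, 0.16 to 0.26 kg. Origin: middle of the handle; x along it to the hook end, z up. Handle x = -70 to +60 mm, 24 wide (y), 28 high; grasp at the origin across y. The 8 mm rod leaves on the axis (brass collar to x = 73), rises at x = 82 to 65 mm above the axis, runs level to x = 212, then straight down to 16 mm below the axis.
- hook_tip (a point): Rounded free end of the rod, at (212, 0, -16) mm in the frame of hook_rod. The 70 mm above it are straight, 8 mm thick, parallel to z. It is about level with the handle; the part between them bridges the fence. Centre of mass of the rod: 20 to 50 mm ahead of the handle's middle.
- rod_rest: Fixed pale wooden rest, 150 x 60 mm. Origin: middle of its underside, on the table; x along the rod to the hook end, z up. Foot 12 mm thick; two uprights, 12 mm thick, at x = -52 and +50 mm, with slots 30 mm wide, slot floor at z = 45, sides to z = 62 mm. The handle lies in both slots, hook_rod's origin 59 mm above the rest's, axes parallel; between the uprights it is free on both sides.
- fence: Fixed plywood fence with foot, duct and gate, one unit. Origin: on the table, middle of the back of the upright face; x points behind the fence (away from the robot), y along it, z up. Face 300 mm long, 115 high, x = -18 to 0. Behind: duct 92 wide, top z = 42; gate body x = 109 to 220, 118 wide, top z = 94, brass plunger above it and pipe collar to z = 138; gussets at y = +-95 to x = 60.
- pull_lip: Red upturned front end of the gate's blade, moves with it. Origin: back (+x) face of the lip, at the blade's mid height, y = 0; axes as the fence. Shut, it is at (82, 0, 72.5) mm in the fence's frame. Lip 40 mm wide, x = -4 to 0 (rolled edge to -9), standing up to z = +26 mm. The blade is 4 mm thick.
- window (a point): Centre of the window through the blade just behind the lip, at the blade's mid height, 13 mm behind the lip's back face. Window: 26 mm in x, 28 mm in y, 28 mm free below it down to the duct. The rod's end goes down through it (some 12 mm below the blade) and is then drawn to -x of the fence to bear on the lip.
- gate_slide (a joint): Blade travel in m: 0 shut, grows as the lip is drawn to -x of the fence. A spring shuts it with 2 N, rising to 4 N; friction 1 N. A catch, set differently each time and not measured, clicks in between 0.034 and 0.064; passing it takes up to 9 N in all. A hard stop lies 3 mm beyond. Let go before the catch it runs back to 0; caught, it rests about 3 mm short of the stop.
- glue: White glue bottle with orange cap, 62 x 63 x 190 mm, standing loose behind the fence. Origin: centre of its underside.
- board: Loose wooden offcut, 60 x 120 x 30 mm, in front of the fence. Origin: centre of its underside.
- square: Loose try square, 210 x 141 x 20 mm, in front of the fence. Origin: centre of its underside.

How it is judged:
By the outcome, as a careful person would: the job done as asked, in the order asked, and still so for the second after the job is handed in, with the robot touching nothing.
It also fails if it takes over 64 s, if anything falls off the work surface, if the arm or the gripper's body presses on something with over 40 N, if the wrist force passes 120 N, or if a joint passes its speed limit or range.

## Working session

There is one attempt and no reset: what is moved stays moved. The work goes in short steps, Python scripts to look and compute and a tool call to move; the robot and the scene stay as the last step left them, time stands still between calls to the robot, and variables do not carry over. Pictures are saved under pics/ and viewed, at most 10 in all, crops included, and the job is handed in when it is done.

Besides the shell and the picture viewer there is one more tool, called after "Emit:" by a JSON object that holds its "api" and its "payload". move_arm: Moves the arm, as the interface text tells. Its arguments: {"type":"object","properties":{"steps":{"type":"array"}},"required":["steps"]}

```bash
ls; mkdir -p pics; cat > h.py <<'E'
import numpy as np,cv2
from workcell import ctrl,cams
from scipy.spatial.transform import Rotation as R
def cam(n):
    o=ctrl.get_obs(); d=cams.get_image(n)
    if n=="wrist":
        T=np.eye(4);T[:3,:3]=R.from_rotvec(o["orientation"]).as_matrix();T[:3,3]=o["ee_pos"]
        M=T@np.array(d["mount"]);d["xyz"]=M[:3,3];d["rotation"]=M[:3,:3]
    d["rotation"]=np.array(d["rotation"])
    if d["rotation"].shape!=(3,3): d["rotation"]=R.from_rotvec(d["rotation"]).as_matrix()
    d["xyz"]=np.array(d["xyz"]);return d
def ray(d,u,v):
    K=np.array(d["camera_matrix"]);p=np.array([(u-K[0,2])/K[0,0],(v-K[1,2])/K[1,1]]);q=p.copy()
    for _ in range(20): q=p/(1+d["k1"]*(q@q))
    r=d["rotation"]@np.array([q[0],q[1],1]);return r/np.linalg.norm(r)
def atz(d,u,v,z):
    r=ray(d,u,v);return d["xyz"]+r*(z-d["xyz"][2])/r[2]
def tri(obs):
    A=np.zeros((3,3));b=np.zeros(3)
    for d,u,v in obs:
        r=ray(d,u,v);P=np.eye(3)-np.outer(r,r);A+=P;b+=P@d["xyz"]
    x=np.linalg.solve(A,b);return x,[np.linalg.norm(np.cross(x-d["xyz"],ray(d,u,v))) for d,u,v in obs]
def proj(d,X):
    X=np.atleast_2d(X);c=(X-d["xyz"])@d["rotation"];s=c[:,:2]/c[:,2:]
    s=s*(1+d["k1"]*(s**2).sum(1,keepdims=True));K=np.array(d["camera_matrix"])
    return s@np.diag([K[0,0],K[1,1]])+K[:2,2]
def save(d,f): cv2.imwrite("pics/"+f,np.ascontiguousarray(d["image"][:,:,::-1]))
E
python3 - <<'E'
from h import *
np.set_printoptions(precision=1,suppress=True)
print(ctrl.get_obs())
for c in["scene","side","wrist"]:
    d=cam(c);save(d,c+"0.png");print(c,d["xyz"],d["rotation"],d["camera_matrix"],d["k1"])
    for t in["hook_rod","rod_rest","fence","pull_lip","glue","board","square"]:
        print(t,[(np.round(b["rect"]),round(b["p"],2)) for b in cams.boxes_of(c,t)[:2]])
E
```

```text
pics
{'t': 0.0, 'qpos': array([-1.2,  0.4,  1.6, -0. ,  1.1, -0. ]), 'qvel': array([-0., -0.,  0., -0., -0., -0.]), 'joint_torque': array([ -0. , -54.5, -27.4,   0.1,   0. ,  -0. ]), 'ee_pos': array([ 209.3, -588.3,  221.9]), 'orientation': array([-3.1, -0.5,  0. ]), 'ft_force': array([ 0.2,  0.8, -0.6]), 'moment': array([-0., -0.,  0.]), 'grasp_force': 0.0, 'width': 87.87655932801307}
scene [ -215.9 -1029.8   699.2] [[ 0.8 -0.3  0.6]
 [-0.6 -0.4  0.7]
 [ 0.  -0.9 -0.4]] [[590.8   0.  318.6]
 [  0.  590.8 240.2]
 [  0.    0.    1. ]] -0.19053216848643315
hook_rod [(array([381., 304., 107.,  75.]), 0.82)]
rod_rest [(array([344., 349.,  76.,  43.]), 0.92)]
fence [(array([326., 242., 116.,  67.]), 0.84)]
pull_lip [(array([345., 341.,  76.,  61.]), 0.55)]
glue [(array([390., 235.,  25.,  68.]), 0.76)]
board [(array([272., 256.,  47.,  34.]), 0.75), (array([382., 303., 108.,  72.]), 0.51)]
square [(array([243., 302.,  82.,  35.]), 0.96)]
side [275.7 679.6 484.5] [[-0.9 -0.2  0.3]
 [-0.4  0.4 -0.8]
 [ 0.  -0.9 -0.4]] [[492.3   0.  314.8]
 [  0.  492.3 233.6]
 [  0.    0.    1. ]] -0.11940058051631253
hook_rod [(array([399., 189., 120.,  56.]), 0.88)]
rod_rest [(array([424., 224.,  70.,  35.]), 0.63), (array([246., 234.,  26.,  24.]), 0.59)]
fence [(array([244., 261., 159., 132.]), 0.78)]
pull_lip [(array([247., 235.,  27.,  22.]), 0.83), (array([396., 188., 117.,  56.]), 0.63)]
glue [(array([256., 201.,  28.,  86.]), 0.87)]
board []
square [(array([398., 294., 130.,  54.]), 0.75)]
wrist [ 274.7 -566.   383.9] [[ 0.3 -0.9 -0.2]
 [-0.9 -0.3 -0.1]
 [ 0.   0.3 -1. ]] [[432.8   0.  314. ]
 [  0.  432.8 233.3]
 [  0.    0.    1. ]] -0.06964743001838446
hook_rod []
rod_rest []
fence []
pull_lip []
glue []
board []
square []
```

```bash
python3 - <<'E'
import cv2
a=cv2.imread("pics/scene0.png")[180:400,180:460];b=cv2.imread("pics/side0.png")[130:350,150:480]
cv2.imwrite("pics/sc_c.png",cv2.resize(a,None,fx=2.7,fy=2.7,interpolation=3));cv2.imwrite("pics/si_c.png",cv2.resize(b,None,fx=2.4,fy=2.4,interpolation=3))
E
```

```text
(no output)
```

View pics/sc_c.png

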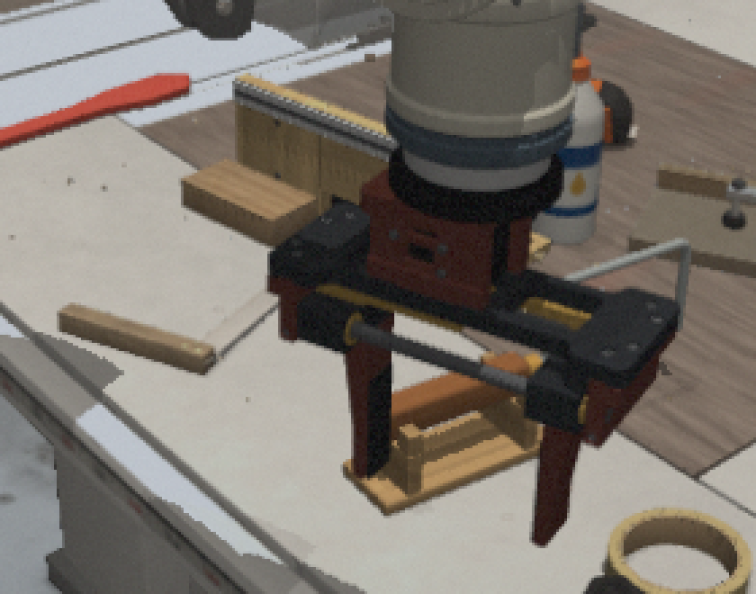

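View pics/si_c.png

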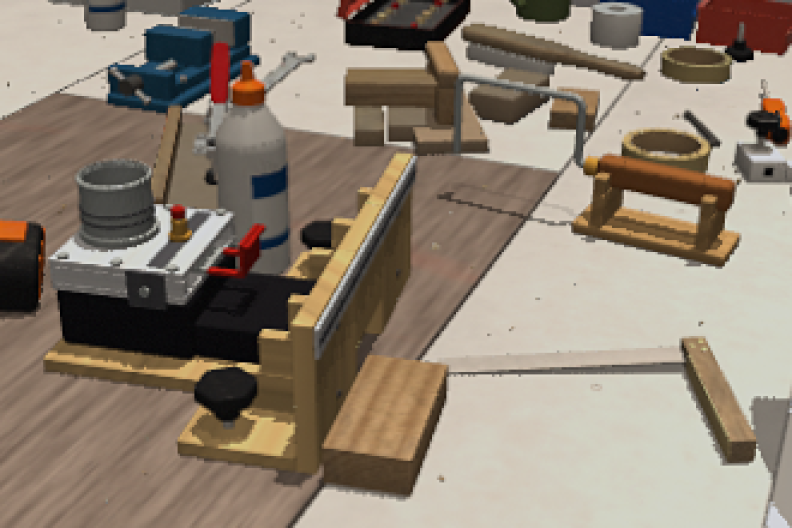

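```bash
python3 - <<'E'
from h import *
np.set_printoptions(precision=1,suppress=True)
d=cam("side");s=cam("scene")
f=lambda u,v,z:atz(d,150+u/2.4,130+v/2.4,z)
g=lambda u,v,z:atz(s,180+u/2.7,180+v/2.7,z)
for n,u,v,z in[("fence near back top",294,316,115),("near front",316,328,115),("far back",392,153,115),("far front",414,156,115),("lip top L",238,240,98),("lip top R",264,226,98),("restfoot hook-near",574,224,12),("foot far-near",722,262,12),("foot back",740,238,12),
 ("hook top",460,78,124),("hook tip",458,150,43),("handle hook end",600,165,59),("handle back",733,190,59),("bottle top",248,70,190),("board",445,365,30),("board2",365,357,30),("board3",323,455,30),("plunger",178,208,138)]:
    print(n,f(u,v,z))
for n,u,v,z in [("fence L top front",236,97,115),("fence L back",240,76,115),("hookcorner",686,242,124),("rest front foot corner",387,512,12),("rest left",344,467,12)]: print("scene",n,g(u,v,z))
print(d["rotation"],ctrl.get_obs()["t"])
for t in["pull_lip","hook_rod","rod_rest","fence"]:
    c=cams.cut_out("side",t)
    if c: print(t,c[0]["rect"],c[0]["p"])
E
```

```text
fence near back top [581.5 102.7 115. ]
near front [562.2 110.6 115. ]
far back [ 632.8 -179.3  115. ]
far front [ 613.3 -180.6  115. ]
lip top L [686.4  -9.6  98. ]
lip top R [680.3 -39.2  98. ]
restfoot hook-near [ 504.5 -322.4   12. ]
foot far-near [ 360.9 -298.7   12. ]
foot back [ 352.7 -356.5   12. ]
hook top [ 640.4 -369.   124. ]
hook tip [ 644.3 -382.    43. ]
handle hook end [ 493.3 -363.5   59. ]
handle back [ 365.5 -355.7   59. ]
bottle top [ 737.9 -125.6  190. ]
board [519.   -9.9  30. ]
board2 [576.6   3.2  30. ]
board3 [552.5 124.   30. ]
plunger [708.8  33.4 138. ]
scene fence L top front [538.6  67.4 115. ]
scene fence L back [569.6 105.2 115. ]
scene hookcorner [ 641.9 -376.   124. ]
scene rest front foot corner [ 350.  -376.5   12. ]
scene rest left [ 358.6 -318.6   12. ]
[[-0.9 -0.2  0.3]
 [-0.4  0.4 -0.8]
 [ 0.  -0.9 -0.4]] 1.3
pull_lip [245.8, 235.4, 25.3, 22.9] 0.69
hook_rod [396.8, 189.2, 114.7, 59.7] 0.91
rod_rest [422.4, 221.1, 68.5, 37.2] 0.95
fence [244.2, 261.2, 157.1, 135.0] 0.81
```

```bash
cat >> h.py <<'E'
def plan(x,y,z,yaw):
    "turn first (units 5deg), then tool-frame shift (units 25mm) at the new yaw"
    o=ctrl.get_obs();T=R.from_rotvec(o["orientation"]).as_matrix()
    cy=np.degrees(np.arctan2(T[1,0],T[0,0]));a=np.radians(yaw)
    dx,dy,dz=np.array([x,y,z])-o["ee_pos"]
    s=np.array([np.cos(a)*dx+np.sin(a)*dy,np.sin(a)*dx-np.cos(a)*dy,-dz])/25
    print("t %.2f pos %s yaw %.2f tilt %.4f | turn %.3f shift %s"%(o["t"],np.round(o["ee_pos"],1),cy,T[2,2],(cy-yaw)/5,np.round(s,3)))
E
python3 - <<'E'
from h import *
plan(410,-335,240,-9.4)
E
```

```text
t 1.50 pos [ 209.5 -588.8  222.7] yaw 19.58 tilt -1.0000 | turn 5.796 shift [  6.254 -11.326  -0.693]
```

Emit:
{"api": "move_arm", "payload": {"steps": [[[0,0,-0.3],1,0],[[0,0,-0.4],1,0],[[0,0,0],1,0],[[0,0,0],1,0],[[0,0,0],1,0],[[0,0,0],0.8,0],[[0.5,-0.95,0],0,0],[[0.5,-0.95,0],0,0],[[0.5,-0.95,0],0,0],[[0.5,-0.95,0],0,0],[[0.5,-0.95,0],0,0],[[0.5,-0.95,0],0,0],[[0.5,-0.95,0],0,0],[[0.5,-0.95,0],0,0],[[0.5,-0.95,0],0,0],[[0.5,-0.95,0],0,0],[[0.5,-0.95,0],0,0],[[0.75,-0.9,0],0,0],[[0,0,0],0,0],[[0,0,0],0,0]]}}

```text
t: 3.17
ee_pos: [410.9, -333.7, 240.3]
orientation: [3.131, -0.253, 0.0]
ft_force: [0.1, -0.3, 0.6]
width: 87.7
grasp_force: 0.0
```

```bash
python3 - <<'E'
from h import *
import pickle
plan(410,-335,240,-9.4)
D={c:cam(c) for c in["wrist","scene","side"]}
pickle.dump(D,open("d1.pkl","wb"))
m={}
for c in D:
    for t in["hook_rod","rod_rest","pull_lip"]:
        r=cams.cut_out(c,t); print(c,t,[(np.round(b["rect"]),round(b["p"],2)) for b in r[:2]])
cv2.imwrite("pics/w1.png",np.hstack([D["wrist"]["image"]])[:,:,::-1])
sc=cv2.resize(D["scene"]["image"][170:420,200:467],None,fx=3,fy=2.4)[:,:,::-1]
E
```

```text
t 3.17 pos [ 410.9 -333.7  240.3] yaw -9.26 tilt -1.0000 | turn 0.029 shift [-0.026  0.056  0.012]
wrist hook_rod [(array([329., 133.,  34., 265.]), 0.65)]
wrist rod_rest [(array([326., 168.,  88., 174.]), 0.55)]
wrist pull_lip []
scene hook_rod [(array([377., 307., 118.,  75.]), 0.8)]
scene rod_rest [(array([348., 340.,  79.,  60.]), 0.76), (array([391., 231.,  24.,  76.]), 0.74)]
scene pull_lip [(array([326., 247., 116.,  78.]), 0.66), (array([339., 225.,  19.,  14.]), 0.53)]
side hook_rod [(array([396., 189., 119.,  57.]), 0.61)]
side rod_rest [(array([423., 222.,  69.,  35.]), 0.76)]
side pull_lip [(array([245., 236.,  27.,  25.]), 0.53)]
```

View pics/w1.png

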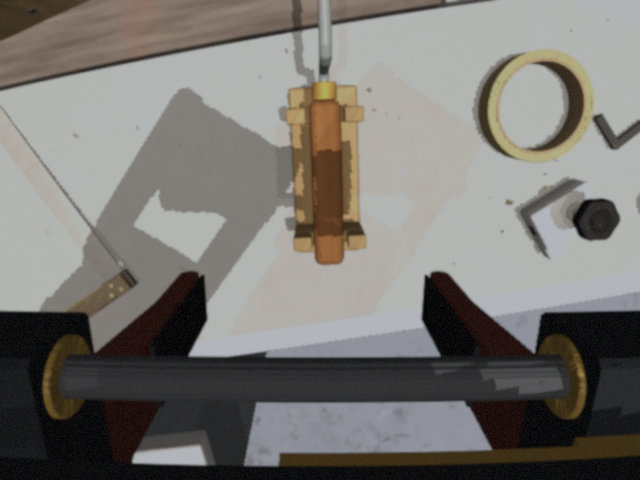

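```bash
python3 - <<'E'
from h import *
import pickle
np.set_printoptions(precision=1,suppress=True)
D=pickle.load(open("d1.pkl","rb"));w=D["wrist"]
for n,u,v,z in[("front top L",312,101,73),("front top R",338,100,73),("back top L",316,247,73),("back top R",343,246,73),
 ("collar",324,82,59),("foot fl",290,88,12),("foot fr",356,87,12),("upr back L",303,240,62),("upr back R",357,237,62),("upr fr L",296,114,62),("upr fr R",354,114,62)]: print(n,atz(w,u,v,z))
# overlay hypothesis in all views
def pts(x,y,yaw,P,z0):
    a=np.radians(yaw);c,s=np.cos(a),np.sin(a);P=np.array(P,float)
    return np.c_[x+c*P[:,0]-s*P[:,1],y+s*P[:,0]+c*P[:,1],z0+P[:,2]]
E
```

```text
front top L [ 493.1 -346.6   73. ]
front top R [ 490.8 -365.5   73. ]
back top L [ 382.9 -331.6   73. ]
back top R [ 380.3 -352.8   73. ]
collar [ 506.  -357.9   59. ]
foot fl [ 509.5 -329.9   12. ]
foot fr [ 501.2 -386.2   12. ]
upr back L [ 387.3 -321.7   62. ]
upr back R [ 382.7 -365.4   62. ]
upr fr L [ 486.1 -333.1   62. ]
upr fr R [ 479.  -376.6   62. ]
```

```bash
cat >> h.py <<'E'
from scipy.optimize import least_squares
def W(p,P):
    x,y,z,yaw=p;a=np.radians(yaw);c,s=np.cos(a),np.sin(a);P=np.atleast_2d(np.array(P,float))
    return np.c_[x+c*P[:,0]-s*P[:,1],y+s*P[:,0]+c*P[:,1],z+P[:,2]]
def fit(obs,p0):
    f=lambda p:np.concatenate([(proj(d,W(p,P))[0]-[u,v]) for d,P,u,v in obs])
    r=least_squares(f,p0,loss="soft_l1",x_scale=[10,10,10,1]);return r.x,r.fun.reshape(-1,2)
E
python3 - <<'E'
from h import *
import pickle
np.set_printoptions(precision=1,suppress=True)
D=pickle.load(open("d1.pkl","rb"));w,s,c=D["wrist"],D["side"],D["scene"]
S=lambda u,v:(150+u/2.4,130+v/2.4); C=lambda u,v:(180+u/2.7,180+v/2.7)
o=[(w,(60,0,14),325,100),(w,(-70,0,14),330,263),(w,(73,0,0),324,82),
(s,(212,0,-16),*S(458,151)),(s,(212,0,65),*S(460,80)),(s,(82,0,65),*S(581,98)),(s,(82,0,0),*S(581,162)),(s,(-70,0,0),*S(733,192)),(s,(60,0,0),*S(600,166)),
(c,(212,0,65),*C(685,244))]
p,r=fit(o,[431,-338,59,-8]);print("rod",p);print(r.T)
q=[(w,(75,30,12),290,88),(w,(75,-30,12),356,87),
(s,(75,30,12),*S(574,223)),(s,(-75,30,12),*S(721,263)),(s,(-75,-30,12),*S(740,238)),
(c,(-75,-30,12),*C(387,512)),(c,(-75,30,12),*C(344,467)),(w,(-58,15,62),315,238),(w,(-58,-15,62),343,236)]
p2,r=fit(q,[430,-340,0,-8]);print("rest",p2);print(r.T)
F=[(s,(0,150,115),*S(294,316)),(s,(-18,150,115),*S(316,329)),(s,(0,-150,115),*S(390,153)),(s,(-18,-150,115),*S(414,155)),
(s,(82,20,98.5),*S(239,242)),(s,(82,-20,98.5),*S(264,226)),(c,(0,150,115),*C(240,76)),(c,(-18,150,115),*C(236,97))]
p3,r=fit(F,[608,-38,0,10]);print("fence",p3);print(r.T)
E
```

```text
rod [ 433.3 -348.7   59.1   -7.2]
[[ 0.2  0.1  0.2 -0.6 -0.3  0.6 -1.5 -0.3 -0.5  0.7]
 [-0.7  5.   0.4  0.5 -1.8  0.3  0.4  1.9  0.7 -1.1]]
rest [ 433.5 -349.9   -7.7   -6.9]
[[-0.8  1.6 -2.5 -0.  -0.8  0.1 -0.8 -2.4  5.5]
 [-1.6 -3.5  1.8  0.2  0.4  0.6  0.6  9.2  9.8]]
fence [607.8 -41.5  -3.9  10.6]
[[-0.2  2.1  1.5  0.1 -0.3 -3.8  3.3 -0.2]
 [ 3.3 -0.7 -0.  -0.1  1.6 -0.9  0.3 -5.4]]
```

```bash
python3 - <<'E'
from h import *
plan(433.3,-348.7,40,-7.2)
E
```

```text
t 3.77 pos [ 409.9 -334.7  240.2] yaw -9.44 tilt -1.0000 | turn -0.449 shift [1.    0.439 8.007]
```

Emit:
{"api": "move_arm", "payload": {"steps": [[[0,0,0],-0.45,0],[[1,0.44,0],0,0],[[0,0,1],0,0],[[0,0,1],0,0],[[0,0,1],0,0],[[0,0,1],0,0],[[0,0,1],0,0],[[0,0,0],0,0],[[0,0,0],0,0]]}}

```text
t: 4.52
ee_pos: [432.9, -348.0, 114.4]
orientation: [-3.134, 0.196, 0.004]
ft_force: [-0.2, -0.4, 0.9]
width: 87.9
grasp_force: 0.0
```

```bash
python3 - <<'E'
from h import *
plan(433.3,-348.7,40,-7.2)
w=cam("wrist");save(w,"w2.png")
for P in[(60,0,14),(-70,0,14),(0,12,14),(0,-12,14)]: print(P,proj(w,W([433.3,-348.7,59.1,-7.2],P)))
E
```

```text
t 4.52 pos [ 432.9 -348.   114.4] yaw -7.16 tilt -1.0000 | turn 0.008 shift [0.02  0.026 2.975]
(60, 0, 14) [[314.04320093 139.88457562]]
(-70, 0, 14) [[314.1181861  386.97219325]]
(0, 12, 14) [[289.74165056 264.02905954]]
(0, -12, 14) [[338.42257288 264.02166296]]
```

View pics/w2.png

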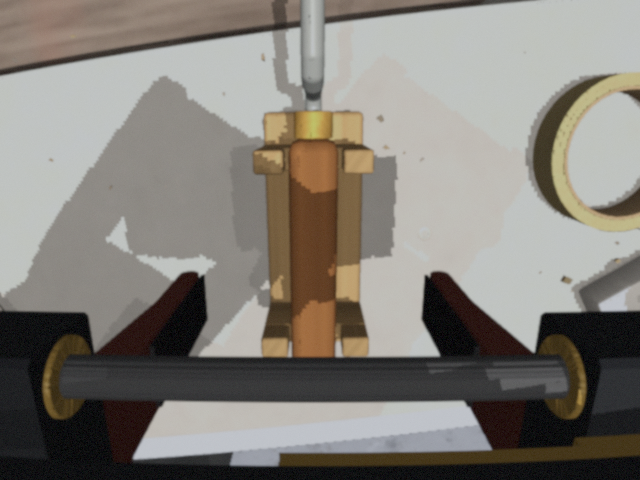

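Emit:
{"api": "move_arm", "payload": {"steps": [[[0,0,1],0,0],[[0,0,1],0,0],[[0,0,0.7],0,0],[[0,0,0.27],0,0],[[0,0,0],0,0],[[0,0,0],0,1],[[0,0,0],0,1],[[0,0,0],0,1],[[0,0,0],0,1],[[0,0,0],0,1],[[0,0,0],0,1],[[0,0,0],0,1],[[0,0,0],0,1],[[0,0,0],0,1],[[0,0,0],0,1],[[0,0,0],0,1]]}}

```text
t: 5.9
ee_pos: [433.5, -348.4, 40.9]
orientation: [-3.135, 0.196, 0.0]
ft_force: [-0.5, -0.5, -0.4]
width: 23.7
grasp_force: 30.0
```

Emit:
{"api": "move_arm", "payload": {"steps": [[[0,0,-0.3],0,1],[[0,0,-0.6],0,1],[[0,0,-0.8],0,1],[[0,0,-0.8],0,1],[[0,0,-0.8],0,1],[[0,0,-0.8],0,1],[[0,0,-0.6],0,1],[[0,0,-0.3],0,1],[[0,0,0],0,1],[[0,0,0],0,1],[[0,0,0],0,1]]}}

```text
t: 6.82
ee_pos: [432.9, -347.9, 164.9]
orientation: [-3.134, 0.196, 0.002]
ft_force: [-0.4, 0.4, -2.4]
width: 23.9
grasp_force: 30.0
```

```bash
python3 - <<'E'
from h import *
w=cam("wrist");s=cam("side");o=ctrl.get_obs();print(o["ft_force"],o["moment"])
cv2.imwrite("pics/m3.png",np.vstack([w["image"][:240,160:480],s["image"][60:300,260:580]])[:,:,::-1])
cr=s["image"][80:230,300:500];cv2.imwrite("pics/s3.png",cv2.resize(cr,None,fx=4,fy=4,interpolation=3)[:,:,::-1])
x,y,z=o["ee_pos"];p=[x,y,z+19,-7.2]
for P in[(212,0,-16),(212,0,65),(82,0,65),(82,0,0),(60,0,0),(-70,0,0)]: print(P,(proj(s,W(p,P))-[300,80])*4)
plan(399.4,-80.5,z,10.6)
E
```

```text
[ 0.19693279 -0.46244781 -2.44666318] [0.09973598 0.14783466 0.02661613]
(212, 0, -16) [[167.85219405 254.84895866]]
(212, 0, 65) [[172.5301435  116.10084258]]
(82, 0, 65) [[388.47842642 145.3228508 ]]
(82, 0, 0) [[379.41547838 262.34571561]]
(60, 0, 0) [[417.10923383 268.61182417]]
(-70, 0, 0) [[652.22763209 308.57633175]]
t 6.92 pos [ 432.9 -348.   164.7] yaw -7.17 tilt -1.0000 | turn -3.553 shift [  0.653 -10.763  -0.   ]
```

View pics/s3.png

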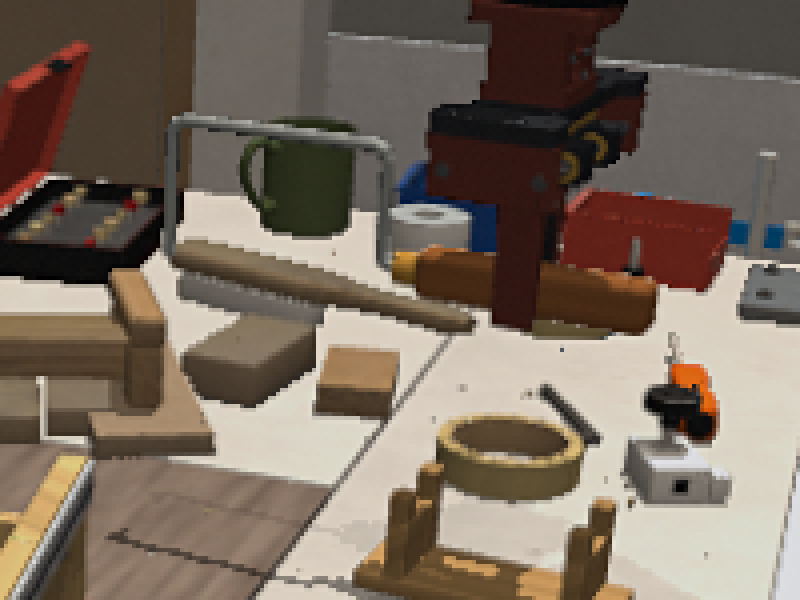

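Rod is held level: its top corner shows at (173,118) and tip at (170,255) in the crop, as predicted. Moving across in front of the fence.

Emit:
{"api": "move_arm", "payload": {"steps": [[[0,0,0],-0.6,1],[[0,0,0],-1,1],[[0,0,0],-1,1],[[0,0,0],-0.95,1],[[0,-0.5,0],0,1],[[0.05,-0.9,0],0,1],[[0.1,-1,0],0,1],[[0.1,-1,0],0,1],[[0.1,-1,0],0,1],[[0.1,-1,0],0,1],[[0.1,-1,0],0,1],[[0.05,-1,0],0,1],[[0.05,-1,0],0,1],[[0,-1,0],0,1],[[0,-0.9,0],0,1],[[0,-0.46,0],0,1],[[0,0,0],0,1],[[0,0,0],0,1]]}}

```text
t: 8.42
ee_pos: [399.5, -80.3, 165.7]
orientation: [-3.128, -0.29, 0.001]
ft_force: [-0.3, 0.0, -2.3]
width: 24.1
grasp_force: 30.0
```

```bash
python3 - <<'E'
from h import *
import pickle
plan(399.4,-80.5,165,10.6)
D={c:cam(c) for c in["wrist","scene","side"]}
pickle.dump(D,open("d4.pkl","wb"))
a=cv2.resize(D["wrist"]["image"][0:240,160:480],(800,600),interpolation=3);cv2.imwrite("pics/w4.png",a[:,:,::-1])
a=cv2.resize(D["scene"]["image"][150:330,240:480],(800,600),interpolation=3);cv2.imwrite("pics/c4.png",a[:,:,::-1])
for c in D: print(c,[(np.round(b["rect"],1),round(b["p"],2)) for b in cams.boxes_of(c,"pull_lip")[:2]])
E
```

```text
t 8.42 pos [399.5 -80.3 165.7] yaw 10.59 tilt -1.0000 | turn -0.003 shift [-0.004  0.006  0.028]
wrist []
scene [(array([341.3, 225.3,  29.2,  15.5]), 0.51)]
side [(array([247.2, 234.2,  23.9,  20.7]), 0.81)]
```

View pics/w4.png

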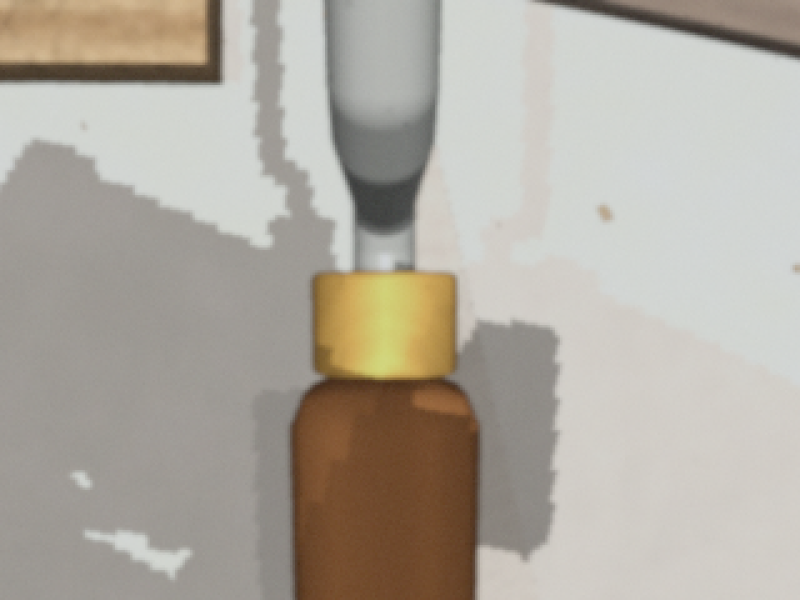

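View pics/c4.png

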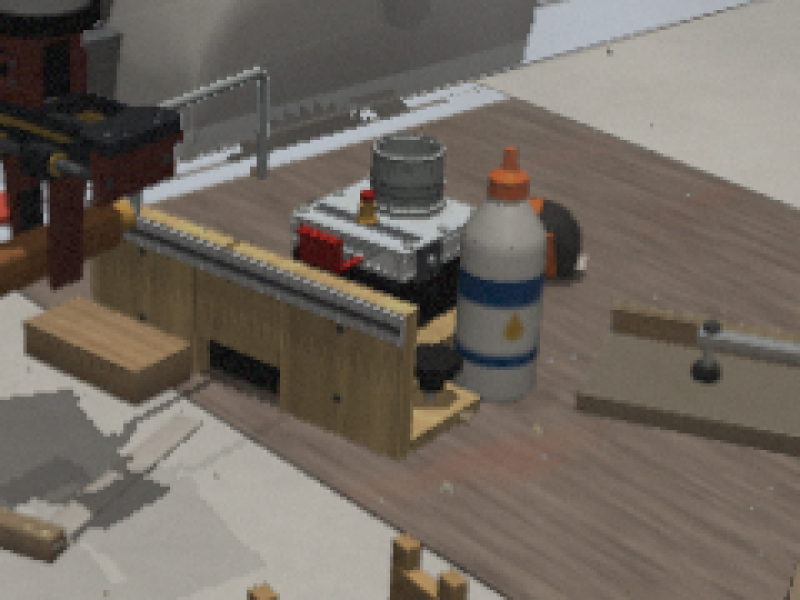

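```bash
python3 - <<'E'
from h import *
import pickle
np.set_printoptions(precision=1,suppress=True,linewidth=150)
D=pickle.load(open("d4.pkl","rb"));s,c=D["side"],D["scene"]
S=lambda u,v:(150+u/2.4,130+v/2.4); C=lambda u,v:(240+u*.3,150+v*.3)
F=[(s,(0,150,115),*S(294,316)),(s,(-18,150,115),*S(316,329)),(s,(0,-150,115),*S(390,153)),(s,(-18,-150,115),*S(414,155)),
(s,(76,20,98.5),*S(239,242)),(s,(76,-20,98.5),*S(264,226)),(s,(220,59,94),*S(52,265)),(s,(109,59,94),*S(192,290)),(s,(109,-59,94),*S(237,212)),(s,(-18,150,0),*S(318,470)),
(c,(0,-150,115),*C(417,305)),(c,(-18,-150,115),*C(404,313)),(c,(-18,-150,0),*C(403,458)),(c,(0,150,115),*C(143,205)),
(c,(73,20,98.5),*C(300,227)),(c,(73,-20,98.5),*C(343,240)),(c,(109,59,94),*C(293,220)),(c,(109,-59,94),*C(415,258))]
p,r=fit(F,[608,-38,0,10]);print("fence",p);print(r.T)
for n,o in[("scene",[10,11,12,13,14,15,16,17]),("side",range(10))]:
    f=lambda q:np.concatenate([(proj(F[i][0],W([q[0],q[1],0,q[2]],F[i][1]))[0]-F[i][2:]) for i in o])
    print(n,least_squares(f,[608,-38,10],loss="soft_l1").x)
# lip triangulated
for y,a,b in[(20,(300,227),(239,242)),(-20,(343,240),(264,226))]: print(tri([(c,*C(*a)),(s,*S(*b))]))
# hook predicted vs seen in scene
o=ctrl.get_obs();x,y,z=o["ee_pos"]
for P in[(212,0,65),(212,0,-16)]: print((proj(c,W([x,y,z+19,10.6],P))-[240,150])/.3)
E
```

```text
fence [609.  -40.5  -3.7  10.2]
[[ -1.9   0.4   1.2  -0.2   2.   -1.4  -2.8  -3.6   0.2   1.    3.    2.1  -0.2 -10.3   0.1  -0.3  -0.7  -0.7]
 [  3.3  -0.7   0.   -0.    1.9  -0.7  -4.6  -8.2  -2.7   2.1   2.    2.2   3.1  -3.5   1.4   2.   -3.2  -1.7]]
scene [610.5 -37.6   8.6]
side [605.2 -34.3  10.5]
(array([681.3,  -4.2,  98.1]), [np.float64(1.809650359091028), np.float64(1.809650359090924)])
(array([685.2, -45.3,  97. ]), [np.float64(2.642592190551279), np.float64(2.642592190551028)])
[[263.3  67.3]]
[[261.1 175.9]]
```

```bash
python3 - <<'E'
from h import *
plan(493.8,-58.6,110,10)
E
```

```text
t 8.72 pos [400.2 -81.7 165.9] yaw 10.50 tilt -1.0000 | turn 0.100 shift [ 3.848 -0.259  2.234]
```

Emit:
{"api": "move_arm", "payload": {"steps": [[[0.3,-0.26,0],0.1,1],[[0.6,0,0],0,1],[[0.8,0,0],0,1],[[0.8,0,0],0,1],[[0.7,0,0],0,1],[[0.45,0,0],0,1],[[0.2,0,0],0,1],[[0,0,0.4],0,1],[[0,0,0.7],0,1],[[0,0,0.7],0,1],[[0,0,0.4],0,1],[[0,0,0],0,1],[[0,0,0],0,1]]}}

```text
t: 9.8
ee_pos: [492.6, -57.9, 110.3]
orientation: [-3.129, -0.276, 0.003]
ft_force: [0.6, -0.0, -1.8]
width: 23.7
grasp_force: 30.0
```

```bash
python3 - <<'E'
from h import *
import pickle
np.set_printoptions(precision=1,suppress=True,linewidth=150)
plan(493.8,-58.6,110,10)
D={c:cam(c) for c in["scene","side"]}
pickle.dump(D,open("d5.pkl","wb"))
a=cv2.resize(D["scene"]["image"][170:270,290:390],(400,400),interpolation=3);b=cv2.resize(D["side"]["image"][170:270,190:290],(400,400),interpolation=3)
cv2.imwrite("pics/cs5.png",np.hstack([a,b])[:,:,::-1])
o=ctrl.get_obs();x,y,z=o["ee_pos"];p=[x,y,z+19,10]
for c,k in(("scene",(290,170)),("side",(190,170))): print((proj(D[c],W(p,[(212,0,65),(212,0,-16)]))-k)*4)
E
```

```text
t 9.80 pos [492.6 -57.9 110.3] yaw 10.06 tilt -1.0000 | turn 0.013 shift [0. 0. 0.]
[[210.4  45.3]
 [205.7 166.6]]
[[206.8  21.7]
 [216.2 190.9]]
```

View pics/cs5.png

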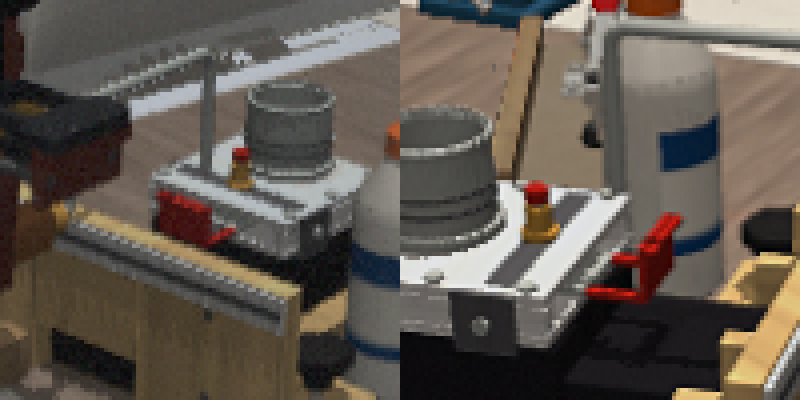

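Emit:
{"api": "move_arm", "payload": {"steps": [[[-0.16,-0.14,0],0,1],[[0,0,0.4],0,1],[[0,0,0.5],0,1],[[0,0,0.3],0,1],[[0,0,0],0,1],[[0,0,0],0,1]]}}

```text
t: 10.4
ee_pos: [488.7, -54.9, 80.5]
orientation: [-3.129, -0.276, 0.002]
ft_force: [0.6, 0.0, -2.2]
width: 23.6
grasp_force: 30.0
```

```bash
python3 - <<'E'
from h import *
import pickle
D={c:cam(c) for c in["scene","side"]}
pickle.dump(D,open("d6.pkl","wb"))
a=cv2.resize(D["scene"]["image"][195:255,310:370],(400,400),interpolation=3);b=cv2.resize(D["side"]["image"][195:255,220:280],(400,400),interpolation=3)
cv2.imwrite("pics/cs6.png",np.hstack([a,b])[:,:,::-1])
o=ctrl.get_obs();x,y,z=o["ee_pos"];p=[x,y,z+19,10]
for c,k in(("scene",(310,195)),("side",(220,195))): print(np.round((proj(D[c],W(p,[(212,0,-16),(212,0,-26),(222,0,-26),(212,10,-26)]))-k)*6.667))
E
```

```text
[[193. 185.]
 [192. 209.]
 [208. 201.]
 [171. 201.]]
[[175. 259.]
 [177. 291.]
 [143. 287.]
 [164. 307.]]
```

View pics/cs6.png

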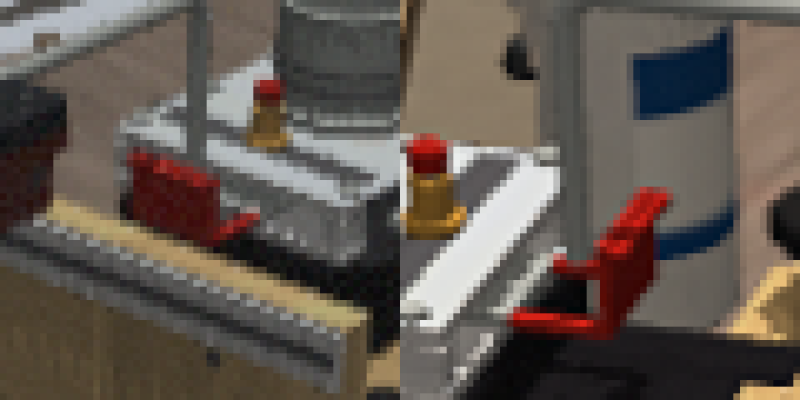

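Rod end shows just above the window, between the two red arms behind the lip (side crop tip ≈ (573,258)). Small correction, then lowering in small bites.

Emit:
{"api": "move_arm", "payload": {"steps": [[[0.08,0.04,0],0,1],[[0,0,0.15],0,1],[[0,0,0.15],0,1],[[0,0,0.05],0,1],[[0,0,0],0,1]]}}

```text
t: 10.92
ee_pos: [490.8, -55.6, 71.7]
orientation: [-3.129, -0.276, 0.001]
ft_force: [-0.4, 0.2, -2.5]
width: 23.8
grasp_force: 30.0
```

Emit:
{"api": "move_arm", "payload": {"steps": [[[0,0,0.08],0,1],[[0,0,0.08],0,1],[[0,0,0],0,1]]}}

```text
t: 11.17
ee_pos: [491.0, -55.6, 67.8]
orientation: [-3.129, -0.276, 0.001]
ft_force: [-0.1, 0.5, -2.1]
width: 24.1
grasp_force: 30.0
```

Emit:
{"api": "move_arm", "payload": {"steps": [[[0,0,0.1],0,1],[[0,0,0.1],0,1],[[0,0,0],0,1]]}}

```text
t: 11.42
ee_pos: [490.9, -55.6, 62.7]
orientation: [-3.129, -0.276, 0.001]
ft_force: [-0.3, -0.4, -1.9]
width: 24.2
grasp_force: 30.0
```

Emit:
{"api": "move_arm", "payload": {"steps": [[[0,0,0.1],0,1],[[0,0,0.1],0,1],[[0,0,0],0,1],[[0,0,0],0,1]]}}

```text
t: 11.75
ee_pos: [491.1, -55.6, 58.0]
orientation: [-3.129, -0.276, 0.001]
ft_force: [-0.3, -0.2, -1.5]
width: 23.7
grasp_force: 30.0
```

Emit:
{"api": "move_arm", "payload": {"steps": [[[0,0,0.08],0,1],[[-0.1,0,0],0,1],[[-0.1,0,0],0,1],[[-0.1,0,0],0,1],[[-0.1,0,0],0,1],[[-0.1,0,0],0,1],[[-0.1,0,0],0,1],[[0,0,0],0,1]]}}

```text
t: 12.42
ee_pos: [476.2, -58.4, 56.3]
orientation: [3.129, 0.276, 0.0]
ft_force: [1.7, 0.4, -2.7]
width: 24.0
grasp_force: 30.0
```

Emit:
{"api": "move_arm", "payload": {"steps": [[[-0.1,0,0],0,1],[[-0.1,0,0],0,1],[[-0.1,0,0],0,1],[[-0.1,0,0],0,1],[[0,0,0],0,1]]}}

```text
t: 12.83
ee_pos: [466.1, -60.1, 56.2]
orientation: [-3.129, -0.276, 0.0]
ft_force: [1.5, 1.7, -1.6]
width: 23.4
grasp_force: 30.0
```

Emit:
{"api": "move_arm", "payload": {"steps": [[[-0.1,0,0],0,1],[[-0.1,0,0],0,1],[[-0.1,0,0],0,1],[[-0.1,0,0],0,1],[[0,0,0],0,1]]}}

```text
t: 13.25
ee_pos: [456.2, -61.9, 56.2]
orientation: [-3.129, -0.276, 0.001]
ft_force: [1.8, 0.3, -1.8]
width: 24.0
grasp_force: 30.0
```

```bash
python3 - <<'E'
from h import *
d=cam("side");print(ctrl.get_obs()["ft_force"])
print([(np.round(b["rect"],1),round(b["p"],2)) for b in cams.boxes_of("side","pull_lip")[:2]])
im=d["image"].astype(int)[195:260,220:300];m=(im[:,:,0]>110)&(im[:,:,1]<60)&(im[:,:,2]<60)
ys,xs=np.nonzero(m);print(len(xs),xs.mean()+220,ys.mean()+195,xs.max()+220)
import pickle;im=pickle.load(open("d6.pkl","rb"))["side"]["image"].astype(int)[195:260,220:300];m=(im[:,:,0]>110)&(im[:,:,1]<60)&(im[:,:,2]<60)
ys,xs=np.nonzero(m);print(len(xs),xs.mean()+220,ys.mean()+195,xs.max()+220)
E
```

```text
[ 1.94631785  0.35844068 -1.76545105]
[(array([251.2, 237.4,  33.1,  19.1]), 0.75)]
85 258.94117647058823 232.1058823529412 273
75 247.04 230.17333333333335 259
```

Emit:
{"api": "move_arm", "payload": {"steps": [[[-0.08,0,0],0,1],[[-0.08,0,0],0,1],[[-0.04,0,0],0,1],[[0,0,0],0,1]]}}

```text
t: 13.68
ee_pos: [452.9, -62.7, 56.4]
orientation: [3.129, 0.277, 0.003]
ft_force: [5.3, 2.0, -3.9]
width: 24.0
grasp_force: 30.0
```

Emit:
{"api": "move_arm", "payload": {"steps": [[[-0.04,0,0],0,1],[[0,0,0],0,1]]}}

```text
t: 13.85
ee_pos: [452.1, -62.9, 56.4]
orientation: [3.129, 0.277, 0.004]
ft_force: [5.8, 2.1, -3.6]
width: 23.8
grasp_force: 30.0
```

Emit:
{"api": "move_arm", "payload": {"steps": [[[-0.04,0,0],0,1],[[0,0,0],0,1]]}}

```text
t: 14.02
ee_pos: [451.1, -63.1, 56.4]
orientation: [3.129, 0.276, 0.004]
ft_force: [5.7, 1.6, -3.5]
width: 23.6
grasp_force: 30.0
```

Emit:
{"api": "move_arm", "payload": {"steps": [[[0,0,0],0,1]]}}

```text
t: 14.1
ee_pos: [451.1, -63.1, 56.4]
orientation: [3.129, 0.277, 0.004]
ft_force: [6.2, 1.1, -3.1]
width: 23.7
grasp_force: 30.0
```

Emit:
{"api": "move_arm", "payload": {"steps": [[[-0.04,0,0],0,1],[[0,0,0],0,1]]}}

```text
t: 14.27
ee_pos: [450.2, -63.3, 56.4]
orientation: [3.129, 0.277, 0.004]
ft_force: [6.4, 1.9, -3.0]
width: 24.2
grasp_force: 30.0
```

Emit:
{"api": "move_arm", "payload": {"steps": [[[-0.03,0,0],0,1],[[0,0,0],0,1]]}}

```text
t: 14.43
ee_pos: [449.4, -63.4, 56.4]
orientation: [3.129, 0.277, 0.004]
ft_force: [6.0, 0.7, -2.9]
width: 23.8
grasp_force: 30.0
```

Emit:
{"api": "move_arm", "payload": {"steps": [[[-0.03,0,0],0,1],[[0,0,0],0,1]]}}

```text
t: 14.6
ee_pos: [448.8, -63.5, 56.5]
orientation: [3.129, 0.277, 0.004]
ft_force: [6.8, 2.3, -2.9]
width: 23.7
grasp_force: 30.0
```

Emit:
{"api": "move_arm", "payload": {"steps": [[[-0.03,0,0],0,1],[[0,0,0],0,1]]}}

```text
t: 14.77
ee_pos: [448.2, -63.7, 56.5]
orientation: [3.129, 0.277, 0.005]
ft_force: [6.4, 2.1, -3.1]
width: 23.9
grasp_force: 30.0
```

Emit:
{"api": "move_arm", "payload": {"steps": [[[-0.04,0,0],0,1],[[0,0,0],0,1]]}}

```text
t: 14.93
ee_pos: [447.2, -63.8, 56.5]
orientation: [3.129, 0.277, 0.004]
ft_force: [6.1, 2.1, -2.8]
width: 23.7
grasp_force: 30.0
```

Emit:
{"api": "move_arm", "payload": {"steps": [[[-0.04,0,0],0,1],[[0,0,0],0,1]]}}

```text
t: 15.1
ee_pos: [446.2, -64.0, 56.5]
orientation: [3.129, 0.277, 0.005]
ft_force: [7.0, 0.9, -3.1]
width: 23.7
grasp_force: 30.0
```

```bash
python3 - <<'E'
from h import *
import pickle
d=cam("side");c=cam("scene");o=ctrl.get_obs();print(o["ft_force"],o["moment"],o["ee_pos"])
pickle.dump({"side":d,"scene":c},open("d7.pkl","wb"))
im=d["image"].astype(int)[195:260,220:300];m=(im[:,:,0]>110)&(im[:,:,1]<60)&(im[:,:,2]<60)
ys,xs=np.nonzero(m);print(len(xs),xs.mean()+220,ys.mean()+195,xs.max()+220)
# lip edge predicted for travel s
for s in (0,27,31,35,40): print(s,np.round(proj(d,W([609,-38.3,0,10],[(76-s,-20,98.5),(76-s,20,98.5)])),1).ravel())
a=cv2.resize(c["image"][195:285,260:380],(480,360),interpolation=3);b=cv2.resize(d["image"][150:300,220:400],(480,400),interpolation=3)[:360]
b=cv2.resize(d["image"][130:250,230:390],(480,360),interpolation=3)
cv2.imwrite("pics/cs7.png",cv2.resize(np.hstack([a,b]),(800,300))[:,:,::-1])
x,y,z=o["ee_pos"];p=[x,y,z+19,10]
print(np.round(proj(d,W(p,[(212,0,65),(82,0,65),(60,0,0),(-70,0,0)])),1))
E
```

```text
[ 5.89233618  2.24408522 -2.76458949] [ 0.3037411  -0.72021715  0.27675391] [446.19757502 -64.03625829  56.51150503]
80 263.6125 232.8125 278
0 [258.1 222.1 250.9 231.3]
27 [272.  223.6 265.4 232.9]
31 [274.1 223.8 267.5 233.1]
35 [276.2 224.  269.7 233.4]
40 [278.8 224.3 272.4 233.7]
[[268.5 207.5]
 [341.1 214.8]
 [352.1 249.7]
 [426.7 258.1]]
```

Emit:
{"api": "move_arm", "payload": {"steps": [[[-0.04,0,0],0,1],[[0,0,0],0,1]]}}

```text
t: 15.37
ee_pos: [444.9, -64.2, 56.4]
orientation: [3.129, 0.277, 0.004]
ft_force: [5.5, 1.7, -3.1]
width: 23.8
grasp_force: 30.0
```

Emit:
{"api": "move_arm", "payload": {"steps": [[[-0.04,0,0],0,1],[[0,0,0],0,1]]}}

```text
t: 15.53
ee_pos: [443.6, -64.3, 56.4]
orientation: [3.129, 0.276, 0.003]
ft_force: [4.6, 1.8, -1.5]
width: 23.7
grasp_force: 30.0
```

Emit:
{"api": "move_arm", "payload": {"steps": [[[-0.03,0,0],0,1],[[0,0,0],0,1]]}}

```text
t: 15.7
ee_pos: [442.6, -64.5, 56.4]
orientation: [3.129, 0.276, 0.002]
ft_force: [4.1, 1.1, -1.9]
width: 23.6
grasp_force: 30.0
```

Emit:
{"api": "move_arm", "payload": {"steps": [[[-0.03,0,0],0,1],[[0,0,0],0,1]]}}

```text
t: 15.87
ee_pos: [441.7, -64.6, 56.3]
orientation: [3.129, 0.276, 0.002]
ft_force: [3.9, 1.4, -2.5]
width: 23.9
grasp_force: 30.0
```

Emit:
{"api": "move_arm", "payload": {"steps": [[[-0.04,0,0],0,1],[[0,0,0],0,1]]}}

```text
t: 16.03
ee_pos: [440.2, -64.7, 56.2]
orientation: [3.129, 0.276, 0.0]
ft_force: [3.8, 1.6, -0.6]
width: 23.9
grasp_force: 30.0
```

Emit:
{"api": "move_arm", "payload": {"steps": [[[-0.04,0,0],0,1],[[0,0,0],0,1]]}}

```text
t: 16.2
ee_pos: [438.7, -64.9, 56.1]
orientation: [-3.129, -0.276, 0.001]
ft_force: [1.4, 0.8, -2.2]
width: 24.0
grasp_force: 30.0
```

Emit:
{"api": "move_arm", "payload": {"steps": [[[-0.03,0,0],0,1],[[0,0,0],0,1]]}}

```text
t: 16.37
ee_pos: [438.3, -65.0, 56.1]
orientation: [-3.129, -0.276, 0.001]
ft_force: [3.3, 1.1, -1.2]
width: 23.9
grasp_force: 30.0
```

Emit:
{"api": "move_arm", "payload": {"steps": [[[-0.03,0,0],0,1],[[0,0,0],0,1]]}}

```text
t: 16.53
ee_pos: [437.8, -65.2, 56.1]
orientation: [-3.129, -0.276, 0.0]
ft_force: [4.1, 0.7, -1.9]
width: 23.6
grasp_force: 30.0
```

Emit:
{"api": "move_arm", "payload": {"steps": [[[-0.03,0,0],0,1],[[0,0,0],0,1]]}}

```text
t: 16.7
ee_pos: [437.0, -65.3, 56.2]
orientation: [-3.129, -0.276, 0.0]
ft_force: [4.8, 1.5, -1.8]
width: 23.8
grasp_force: 30.0
```

Emit:
{"api": "move_arm", "payload": {"steps": [[[-0.03,0,0],0,1],[[0,0,0],0,1]]}}

```text
t: 16.87
ee_pos: [436.2, -65.4, 56.2]
orientation: [-3.129, -0.276, 0.0]
ft_force: [3.4, 1.7, -1.8]
width: 23.4
grasp_force: 30.0
```

Emit:
{"api": "move_arm", "payload": {"steps": [[[-0.03,0,0],0,1],[[0,0,0],0,1]]}}

```text
t: 17.03
ee_pos: [435.5, -65.6, 56.2]
orientation: [-3.129, -0.276, 0.0]
ft_force: [3.4, 1.4, -2.0]
width: 23.7
grasp_force: 30.0
```

Emit:
{"api": "move_arm", "payload": {"steps": [[[-0.03,0,0],0,1],[[0,0,0],0,1]]}}

```text
t: 17.2
ee_pos: [435.3, -65.7, 56.3]
orientation: [3.129, 0.276, 0.002]
ft_force: [6.0, 0.4, -2.4]
width: 23.9
grasp_force: 30.0
```

Emit:
{"api": "move_arm", "payload": {"steps": [[[-0.03,0,0],0,1],[[0,0,0],0,1]]}}

```text
t: 17.37
ee_pos: [435.3, -65.9, 56.4]
orientation: [3.129, 0.276, 0.003]
ft_force: [6.7, 1.7, -3.6]
width: 23.9
grasp_force: 30.0
```

Emit:
{"api": "move_arm", "payload": {"steps": [[[-0.03,0,0],0,1],[[0,0,0],0,1]]}}

```text
t: 17.53
ee_pos: [435.3, -66.1, 56.6]
orientation: [3.129, 0.277, 0.006]
ft_force: [8.8, 2.6, -4.2]
width: 24.0
grasp_force: 30.0
```

Emit:
{"api": "move_arm", "payload": {"steps": [[[-0.03,0,0],0,1],[[0,0,0],0,1]]}}

```text
t: 17.7
ee_pos: [435.2, -66.3, 56.7]
orientation: [3.128, 0.277, 0.008]
ft_force: [10.0, 2.3, -2.9]
width: 23.7
grasp_force: 30.0
```

Emit:
{"api": "move_arm", "payload": {"steps": [[[0.08,0,0],0,1],[[0.08,0,0],0,1],[[0.08,0,0],0,1],[[0.08,0,0],0,1],[[0,0,0],0,1]]}}

```text
t: 18.12
ee_pos: [439.5, -64.5, 55.8]
orientation: [-3.129, -0.276, 0.004]
ft_force: [-0.5, 0.8, -1.3]
width: 23.7
grasp_force: 30.0
```

Emit:
{"api": "move_arm", "payload": {"steps": [[[0.08,0,0],0,1],[[0.08,0,0],0,1],[[0.08,0,0],0,1],[[0.04,0,0],0,1],[[0,0,0],0,1]]}}

```text
t: 18.53
ee_pos: [447.6, -63.4, 56.1]
orientation: [3.129, 0.276, -0.0]
ft_force: [-1.2, 0.1, -1.8]
width: 24.1
grasp_force: 30.0
```

```bash
python3 - <<'E'
from h import *
d=cam("side");o=ctrl.get_obs();print(o["ft_force"],o["moment"],o["ee_pos"])
im=d["image"].astype(int)[195:260,220:300];m=(im[:,:,0]>110)&(im[:,:,1]<60)&(im[:,:,2]<60)
ys,xs=np.nonzero(m);print(len(xs),xs.mean()+220,ys.mean()+195,xs.max()+220)
E
```

```text
[ 0.4939837  -0.25035141 -2.36207481] [ 0.02617204  0.14821911 -0.06803693] [447.44400756 -63.42034865  56.13621818]
86 267.8953488372093 232.72093023255815 283
```

Emit:
{"api": "move_arm", "payload": {"steps": [[[0,0,-0.15],0,1],[[0,0,-0.15],0,1],[[0,0,-0.15],0,1],[[0,0,0],0,1]]}}

```text
t: 18.92
ee_pos: [447.9, -63.6, 68.3]
orientation: [3.129, 0.276, 0.002]
ft_force: [-0.7, -0.2, -3.3]
width: 24.0
grasp_force: 30.0
```

Emit:
{"api": "move_arm", "payload": {"steps": [[[0,0,-0.3],0,1],[[0,0,-0.5],0,1],[[0,0,-0.8],0,1],[[0,0,-0.8],0,1],[[0,0,-0.8],0,1],[[0,0,-0.6],0,1],[[0,0,-0.2],0,1],[[0,0,0],0,1],[[0,0,0],0,1]]}}

```text
t: 19.67
ee_pos: [447.1, -63.4, 167.3]
orientation: [3.129, 0.276, 0.0]
ft_force: [0.6, -0.1, -1.6]
width: 23.8
grasp_force: 30.0
```

```bash
python3 - <<'E'
from h import *
np.set_printoptions(precision=2,suppress=True)
d=cam("side");c=cam("scene");o=ctrl.get_obs();print(o["ft_force"],o["ee_pos"])
im=d["image"].astype(int)[195:260,220:300];m=(im[:,:,0]>110)&(im[:,:,1]<60)&(im[:,:,2]<60)
ys,xs=np.nonzero(m);print(len(xs),xs.mean()+220,ys.mean()+195,xs.max()+220)
x,y,z=o["ee_pos"];p=[x,y,z+19,10]
pr=np.round(proj(d,W(p,[(212,0,65),(212,0,-16),(82,0,65),(82,0,0),(60,0,0),(-70,0,0)])),1);print((pr-[230,80])*4)
a=cv2.resize(d["image"][80:230,230:430],(800,600),interpolation=3);cv2.imwrite("pics/s8.png",a[:,:,::-1])
plan(399.4,-80.5,z,10)
E
```

```text
[ 0.61 -0.41 -2.39] [446.64 -63.32 166.54]
88 268.22727272727275 232.4090909090909 283
[[144.8 268.4]
 [150.4 449.2]
 [452.  291.6]
 [446.8 441.2]
 [498.8 446. ]
 [815.2 476. ]]
t 19.77 pos [446.6 -63.3 166.5] yaw 10.08 tilt -1.0000 | turn 0.017 shift [-1.98  0.35 -0.  ]
```

View pics/s8.png

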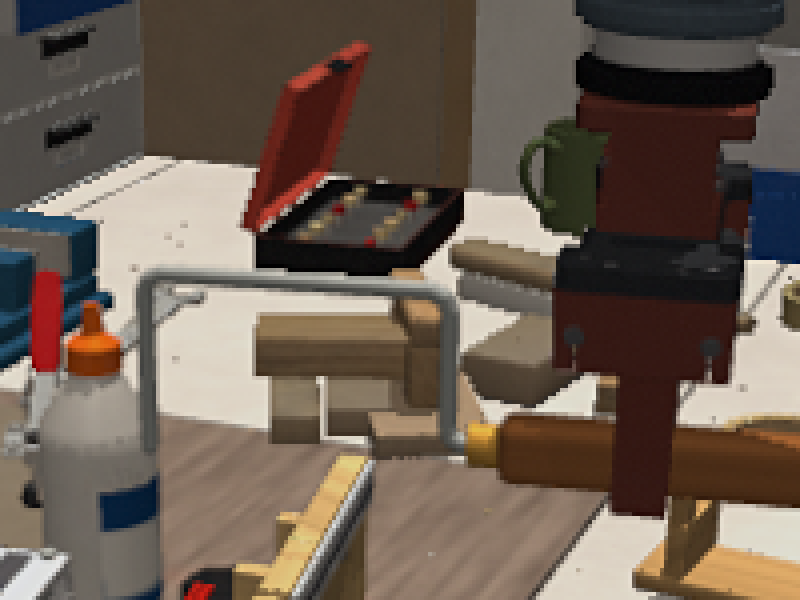

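The hook is clear: crop corner (145,270) and tip (150,450) match an unslipped, level rod, and the lip has stayed open. Going back to the rest.

Emit:
{"api": "move_arm", "payload": {"steps": [[[-0.3,0,0],0,1],[[-0.6,0.1,0],0,1],[[-0.7,0.15,0],0,1],[[-0.38,0.1,0],0,1],[[0,0.5,0],0,1],[[0,0.9,0],0,1],[[0,1,0],0,1],[[0,1,0],0,1],[[0,1,0],0,1],[[0,1,0],0,1],[[0,1,0],0,1],[[0,1,0],0,1],[[0,0.9,0],0,1],[[0,0.5,0],0,1],[[0,0,0],0.7,1],[[0,0,0],1,1],[[0,0,0],1,1],[[0,0,0],0.75,1],[[0,0,0],0,1],[[0,0,0],0,1]]}}

```text
t: 21.43
ee_pos: [438.3, -296.9, 167.0]
orientation: [-3.135, 0.193, 0.001]
ft_force: [-0.7, 0.3, -2.9]
width: 24.0
grasp_force: 30.0
```

```bash
python3 - <<'E'
from h import *
for _ in range(3): plan(433.5,-348.4,60,-7.17);cams.get_image("side")
E
```

```text
t 21.43 pos [ 438.3 -296.9  167. ] yaw -7.05 tilt -1.0000 | turn 0.024 shift [0.066 2.068 4.281]
t 21.48 pos [ 438.4 -297.   167.1] yaw -7.04 tilt -1.0000 | turn 0.027 shift [0.061 2.066 4.285]
t 21.53 pos [ 438.5 -297.   167.2] yaw -7.05 tilt -1.0000 | turn 0.023 shift [0.057 2.064 4.288]
```

Emit:
{"api": "move_arm", "payload": {"steps": [[[0.06,0.4,0],0.02,1],[[0,0.8,0],0,1],[[0,0.6,0],0,1],[[0,0.26,0],0,1],[[0,0,0.5],0,1],[[0,0,0.9],0,1],[[0,0,0.9],0,1],[[0,0,0.7],0,1],[[0,0,0.4],0,1],[[0,0,0],0,1],[[0,0,0],0,1]]}}

```text
t: 22.5
ee_pos: [433.7, -348.8, 82.3]
orientation: [-3.135, 0.199, 0.001]
ft_force: [0.6, -0.0, -1.6]
width: 24.1
grasp_force: 30.0
```

```bash
python3 - <<'E'
from h import *
import pickle
plan(433.5,-348.4,41,-7.17)
a=pickle.load(open("d4.pkl","rb"))["wrist"]["image"];w=cam("wrist");b=w["image"]
g=lambda i:cv2.cvtColor(i,cv2.COLOR_RGB2HSV)
# brass collar centroid + rows
for i in(a,b):
    h=g(i)[60:220,270:360];m=(h[:,:,0]>20)&(h[:,:,0]<30)&(h[:,:,1]>150)&(h[:,:,2]>120)
    ys,xs=np.nonzero(m);print(len(xs),np.percentile(xs,[5,50,95])+270,np.percentile(ys,[5,50,95])+60)
t=a[105:165,275:355];r=cv2.matchTemplate(b,t,cv2.TM_CCOEFF_NORMED);_,v,_,l=cv2.minMaxLoc(r);print(v,l)
plan(433.5,-348.4,41,-7.17)
E
```

```text
t 22.50 pos [ 433.7 -348.8   82.3] yaw -7.28 tilt -1.0000 | turn -0.022 shift [-0.008 -0.014  1.653]
1 [304. 304. 304.] [150. 150. 150.]
1 [308. 308. 308.] [150. 150. 150.]
0.819049596786499 (275, 104)
t 22.55 pos [ 434.2 -349.1   83. ] yaw -7.27 tilt -1.0000 | turn -0.021 shift [-0.03  -0.025  1.681]
```

Emit:
{"api": "move_arm", "payload": {"steps": [[[-0.01,-0.02,0.4],-0.02,1],[[0,0,0.4],0,1],[[0,0,0.3],0,1],[[0,0,0.2],0,1],[[0,0,0.15],0,1],[[0,0,0.1],0,1],[[0,0,0],0,1],[[0,0,0],0,1]]}}

```text
t: 23.22
ee_pos: [433.5, -348.1, 43.6]
orientation: [-3.135, 0.196, 0.0]
ft_force: [0.3, -0.5, -2.1]
width: 23.9
grasp_force: 30.0
```

Emit:
{"api": "move_arm", "payload": {"steps": [[[0,0,0.05],0,1],[[0,0,0.04],0,1],[[0,0,0],0,1],[[0,0,0],0,1]]}}

```text
t: 23.55
ee_pos: [433.6, -348.1, 41.5]
orientation: [3.135, -0.196, 0.0]
ft_force: [0.3, 0.0, -2.3]
width: 23.7
grasp_force: 30.0
```

Emit:
{"api": "move_arm", "payload": {"steps": [[[0,0,0.03],0,1],[[0,0,0.02],0,1],[[0,0,0],0,1],[[0,0,0],0,1]]}}

```text
t: 23.88
ee_pos: [433.6, -348.2, 40.9]
orientation: [3.135, -0.196, 0.001]
ft_force: [-1.5, 2.0, 5.7]
width: 23.8
grasp_force: 30.0
```

Emit:
{"api": "move_arm", "payload": {"steps": [[[0,0,-0.02],0,1],[[0,0,0],0,0.5],[[0,0,0],0,0],[[0,0,0],0,0],[[0,0,0],0,0],[[0,0,0],0,0],[[0,0,0],0,0],[[0,0,0],0,0],[[0,0,0],0,0],[[0,0,0],0,0],[[0,0,0],0,0]]}}

```text
t: 24.8
ee_pos: [433.5, -348.1, 40.7]
orientation: [-3.135, 0.196, 0.0]
ft_force: [-0.0, -0.9, 0.1]
width: 85.9
grasp_force: 0.0
```

Emit:
{"api": "move_arm", "payload": {"steps": [[[0,0,-0.3],0,0],[[0,0,-0.7],0,0],[[0,0,-1],0,0],[[0,0,-1],0,0],[[0,0,-1],0,0],[[0,0,-1],0,0],[[0,0,-1],0,0],[[0,0,-1],0,0],[[0,0,-0.7],0,0],[[0,0,-0.3],0,0],[[0,0,0],0,0],[[0,0,0],0,0]]}}

```text
t: 25.8
ee_pos: [433.3, -347.9, 240.5]
orientation: [-3.135, 0.196, 0.0]
ft_force: [0.0, -0.2, -0.2]
width: 87.6
grasp_force: 0.0
```

```bash
python3 - <<'E'
from h import *
import pickle
np.set_printoptions(precision=1,suppress=True)
o=ctrl.get_obs();print(o["t"],o["ee_pos"],o["width"],o["ft_force"])
D0=pickle.load(open("d1.pkl","rb"))
for c in("side","scene"):
    d=cam(c)["image"];e=np.abs(d.astype(int)-D0[c]["image"].astype(int)).sum(2)>90
    n,l,st,ce=cv2.connectedComponentsWithStats(e.astype(np.uint8))
    print(c,[s.tolist() for s in st[1:] if s[4]>15])
    for t in["hook_rod","rod_rest","pull_lip","glue","board","square"]:
        print(t,[np.round(b["rect"],0) for b in cams.boxes_of(c,t)[:1]])
E
```

```text
25.8 [ 433.3 -347.9  240.5] 87.62728318747982 [ 0.  -0.2 -0.2]
side [[418, 0, 7, 10, 31], [429, 0, 9, 11, 58], [464, 16, 13, 4, 24], [423, 19, 12, 9, 74], [448, 25, 28, 5, 46], [409, 33, 29, 60, 542], [450, 34, 10, 3, 19], [453, 36, 21, 26, 274], [432, 64, 46, 70, 899], [421, 92, 12, 39, 360], [611, 146, 2, 13, 17], [611, 181, 2, 16, 21], [405, 195, 11, 5, 37], [431, 200, 14, 5, 37], [406, 216, 10, 5, 31], [429, 221, 12, 6, 35], [236, 223, 47, 25, 544], [400, 224, 11, 4, 23], [360, 230, 48, 46, 383], [420, 235, 53, 44, 219], [395, 246, 30, 19, 211], [408, 251, 34, 19, 243], [415, 286, 59, 103, 866], [481, 291, 14, 12, 25], [556, 344, 28, 37, 386], [585, 354, 8, 13, 54], [458, 414, 17, 13, 43]]
hook_rod [array([398., 187., 117.,  57.])]
rod_rest [array([426., 224.,  73.,  36.])]
pull_lip [array([256., 239.,  51.,  26.])]
glue [array([256., 198.,  26.,  83.])]
board [array([310., 307.,  52.,  59.])]
square [array([399., 296., 130.,  54.])]
scene [[195, 1, 18, 16, 46], [282, 0, 82, 46, 175], [294, 0, 99, 88, 1027], [125, 4, 3, 15, 18], [237, 21, 23, 22, 127], [232, 31, 9, 10, 30], [260, 44, 10, 8, 18], [309, 49, 43, 49, 743], [270, 51, 12, 8, 19], [366, 94, 20, 10, 113], [366, 108, 17, 8, 87], [299, 112, 104, 123, 3859], [83, 115, 4, 23, 24], [366, 119, 17, 21, 190], [356, 143, 8, 4, 17], [93, 189, 12, 15, 22], [347, 235, 14, 13, 124], [363, 241, 14, 14, 110], [347, 246, 13, 8, 58], [179, 273, 22, 24, 203], [233, 299, 23, 7, 62], [277, 304, 94, 16, 285], [111, 309, 17, 14, 135], [277, 312, 37, 21, 475], [329, 320, 15, 11, 84], [372, 321, 7, 5, 18], [244, 333, 70, 11, 184], [345, 332, 13, 5, 30], [207, 335, 13, 3, 25], [349, 341, 26, 16, 111], [336, 350, 12, 9, 60], [351, 350, 27, 12, 51]]
hook_rod [array([376., 305., 116.,  78.])]
rod_rest [array([344., 341.,  87.,  62.])]
pull_lip [array([341., 226.,  36.,   8.])]
glue [array([390., 241.,  22.,  56.])]
board []
square [array([251., 297.,  99.,  46.])]
```

```bash
python3 -c "
from workcell import ctrl
print(ctrl.close_job())"
```

```text
the job is handed in; nothing more can be done
None
```

The gate was drawn past its catch to its stop (10.3 N at the last pull) and stayed open after I unhooked; the rod is back in its rest, hook end down, and the job was handed in at about 26 s, with no verdict shown.

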